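# Put the salt shaker and the spice jar back in their own rack trays

### The arm

A 6-joint arm with a two-finger parallel gripper is mounted at the origin on a cart in front of the work surface, level with it; the furniture and walls round the work are solid. World frame = base frame: x ahead of the robot, y to its left, z up, the work surface at z = 0. Lengths are in mm, angles in rad, forces in N, time in s.
With the tool pointing down it reaches from about 350 to 925 mm from the base axis. Payload 6.4 kg.
Tool frame: the origin (TCP) lies at the very end of the fingers, on their centre line; the grasp point (between the pads) lies 19 mm behind it; z points along the fingers, y is the line along which they close (so a half turn about z gives the same grasp; the last joint's range is limited). The gripper opens to 85 mm and grips with 20 to 120 N. Pads are 22 mm wide; open, the fingers measure 114 mm over their backs; the gripper's body (76 mm by 85 mm) begins 54 mm behind the grasp point. The pads swing forward as they close: fully open they stand 13 mm farther back than shut.
Start: joints at [-1.427, 0.245, 1.558, -0, 1.339, -0.174], TCP at [203.115, -617.461, 231.29] pointing down, gripper open.
Joint ranges: [-3.13, 3.13], [-1.02, 2.26], [0.13, 2.54], [-0.95, 4.09], [0.21, 2.88], [-2.74, 2.74]. Speed limits (rad/s): [2.57, 2.57, 3.14, 3.14, 3.14, 3.14].

### API

Orientations are given as a 3x3 rotation matrix whose columns are the frame's x, y, z axes.
In Python, from cell import arm gives the robot as it stands. Calls block until the motion is done:
- arm.movep(position, orientation): joint-space move of the TCP to a pose.
- arm.movel(position, attitude=None, speed=150, threshold=None): straight line of the TCP; attitude=None keeps the orientation; speed is the mean speed in mm/s. With threshold (N) it stops when the force on the tool has changed by that much, and returns True; else False.
- arm.move_joints(angles): joint-space move.
- arm.open_gripper() and arm.close(grasp_force=None): open the fingers fully, or close them until they stop; grasp_force is the grip in N (None keeps the last).
- arm.hold(seconds).
- arm.ik(position, orientation): joint angles nearest the present ones, or None.
- arm.observe(): the state.
- arm.camera(name): name is "side" or "top"; returns a dict with "image" (400x640x3 uint8, red, green, blue), "intrinsics" (3x3 intrinsics, pixels), "R" (3x3) and "t" (3): a world point X has camera coordinates R X + t. Camera axes: x right, y down, z forward; pixel columns grow to the right and rows downward; lengths in mm; the calibration is good to about 2 mm. A picture is of the moment at which its call begins. There is no depth.
A pose or a line that the arm cannot do raises arm.MotionError and nothing moves.
- arm.close_job(): hands the job in; it is judged then, once.
The state is a dict: "t": time; "joint_pos": joint angles; "qvel": joint speeds; "joint_efforts": joint torques, N m; "eef_pos": TCP position; "orientation": TCP orientation; "wrist_force": force on the tool from outside, world axes, zero at the start; "torque": the same for the moment, N m; "finger_gap": finger opening in mm; "gripper_force": force on a finger pad.
Only numpy, scipy, OpenCV 4.12 (cv2) and the standard library are available. Lean on these libraries where they do the work, as an engineer would, in place of code of your own. Each camera call takes 0.05 s, during which the arm holds its last target. There are 200 camera calls.

### The job

Somebody has put the salt shaker and the spice jar into each other's trays on the small rack. Swap them, so that each stands upright, flat on the bottom of the tray whose label pictures it, and let go; keep both upright all the while, as they are full, and leave the tin in its tray and the other things on the worktop and the rack where they are.

Things in the scene. Friction and masses are not known exactly. Their poses are not given: they have to be found in the camera images.
- rack: fixed light-wood two-tier rack, 400 mm wide (y), 168 mm deep, 203 mm high. Origin: on the worktop, on the line through the three tray centres; x to its back, y to its left, z up; tray origins at x = 0, y = -115, 0, +115 mm, z = 10 mm. Base board 10 mm thick, from x = -92 mm. End boards (inner faces y = +-185 mm) stand only behind x = +17 mm, back slats behind x = +63 mm.
- shelf_edge (a point): middle of the lower front edge of the rack's upper shelf: x = +16 mm, z = 180 mm from the rack's origin. The shelf, 12 mm thick with a wire rail on top, reaches 60 mm back from here, over the rear of what stands in the trays: a gripper pointing straight down does not fit, one tilted 30 to 40 degrees with the hand to the rack's front does.
- tray_shaker: fixed white tray, 74 x 74 x 17 mm, on the rack's base; pocket 64 x 64 mm, floor 5 mm above the origin. Label: picture of a salt shaker (tapered body, domed top with holes) on a plate sloping from its front (-x) edge (18 mm high) to 91 mm before the origin. Origin: underside, pocket centre; axes as the rack's. May stand left, middle or right. At the start the spice jar stands in it.
- tray_jar: fixed white tray, 74 x 74 x 17 mm, on the rack's base; pocket 64 x 64 mm, floor 5 mm above the origin. Label: picture of a spice jar (tall straight body, short neck, flat wide cap) on a plate sloping from its front (-x) edge (18 mm high) to 91 mm before the origin. Origin: underside, pocket centre; axes as the rack's. May stand left, middle or right. At the start the salt shaker stands in it.
- tray_tin: fixed white tray, 74 x 74 x 17 mm, on the rack's base; pocket 64 x 64 mm, floor 5 mm above the origin. Label: picture of a tin (squat and wide, with rims) on a plate sloping from its front (-x) edge (18 mm high) to 91 mm before the origin. Origin: underside, pocket centre; axes as the rack's. May stand left, middle or right. The tin stands in it.
- salt_shaker: small glass salt shaker with a grey domed top, round, 44 mm in diameter up to 74 mm, 34 mm at the top, 90 mm high, about 0.1 kg. Origin: centre of its underside, z up.
- spice_jar: glass spice jar with a printed band and a wide screw cap, round, body 42 mm, cap (85 to 106 mm up) 44.6 mm in diameter, 106 mm high, about 0.11 kg; gripped about 68 mm up its cap stays clear of the palm. Origin: centre of its underside, z up.
- tin: squat food tin, 57 mm in diameter, 72 mm high, standing in its own tray; to be left there. Origin: centre of its underside.
- timer: round wind-up kitchen timer, 63 mm in diameter, 53 mm high, on the worktop right of the rack; to be left alone. Origin: centre of its underside.
- egg_cup: egg cup, 47 mm in diameter, 62 mm high, on the worktop right of the rack; to be left alone. Origin: centre of its underside.
- garlic: garlic bulb, 56 mm, on the worktop left of the rack; to be left alone. Origin: centre of its underside.
- matchbox: matchbox, 36 x 54 x 14 mm, on the rack's upper shelf; to be left alone. Origin: centre of its underside.
- teaspoon: teaspoon, 137 x 28 x 13 mm, lying on the worktop in front of the rack, near the robot; to be left alone. Origin: its middle, x along it.
There are look-alikes about, which are no part of the job. What is shaped like the salt_shaker but purple is not meant.

How it is judged (in metres and radians):
At the end, for the whole second after the job is handed in: The salt shaker stands in the tray with the shaker picture, the spice jar in the tray with the jar picture and the tin in its own: each within 20 mm of the pocket's centre, its foot within 4 mm of the pocket's floor, upright within 0.15 rad, at rest and released (horizontal distance between salt_shaker and tray_shaker below 0.02 m and z of salt_shaker in the frame of tray_shaker between 0.001 and 0.009 m and angle between each of salt_shaker, spice_jar, tin's own z axis and vertical below 0.15 rad and linear speed of each of salt_shaker, spice_jar, tin below 0.02 m/s and horizontal distance between spice_jar and tray_jar below 0.02 m and z of spice_jar in the frame of tray_jar between 0.001 and 0.009 m and horizontal distance between tin and tray_tin below 0.02 m and z of tin in the frame of tray_tin between 0.001 and 0.009 m); the robot touches nothing.
It fails at once if the salt shaker or the spice jar is tipped more than 0.6 rad (angle between any of salt_shaker, spice_jar's own z axis and vertical above 0.6 rad).
It fails at once if the tin, timer, egg cup, garlic, matchbox or teaspoon is moved by more than 30 mm (distance of any of tin, timer, egg_cup, garlic, matchbox, teaspoon from where it was at the start of the episode above 0.03 m).
It also fails if it takes over 66 s, if anything falls off the work surface, if the arm or the gripper's body presses on something with over 40 N, if the wrist force passes 120 N, or if a joint passes its speed limit or range.

## Working session

There is one attempt and no reset: what is moved stays moved. The work goes in short steps, each a Python script; the robot and the scene stay as the last script left them, time stands still between calls to the robot, and variables do not carry over. Pictures are saved under pics/ and viewed, at most 10 in all, crops included, and the job is handed in when it is done.

```bash
mkdir -p pics; ls
python3 - <<'E'
from cell import arm
import cv2,numpy as np
for n in("side","top"):
    c=arm.camera(n); cv2.imwrite(f"pics/{n}0.png",c["image"][:,:,::-1])
    np.savez(f"{n}0.npz",**c)
    print(n,c["intrinsics"].tolist(),c["R"].round(3).tolist(),c["t"].round(1), (-c["R"].T@c["t"]).round(0))
print(arm.observe()["t"])
E
```

```text
pics
side [[473.8770521720529, 0.0, 318.1390221286379], [0.0, 473.8770521720529, 189.05153940696852], [0.0, 0.0, 1.0]] [[0.999, 0.037, 0.007], [0.028, -0.617, -0.787], [-0.024, 0.786, -0.617]] [-532.9  129.  1490.9] [  565. -1073.  1026.]
top [[520.9914776358697, 0.0, 311.25928919822366], [0.0, 520.9914776358697, 203.9513644814329], [0.0, 0.0, 1.0]] [[-0.152, -0.988, -0.009], [-0.873, 0.139, -0.468], [0.464, -0.063, -0.883]] [ 131.1  541.9 1300.3] [-111.  137. 1404.]
0.1
```

View pics/side0.png

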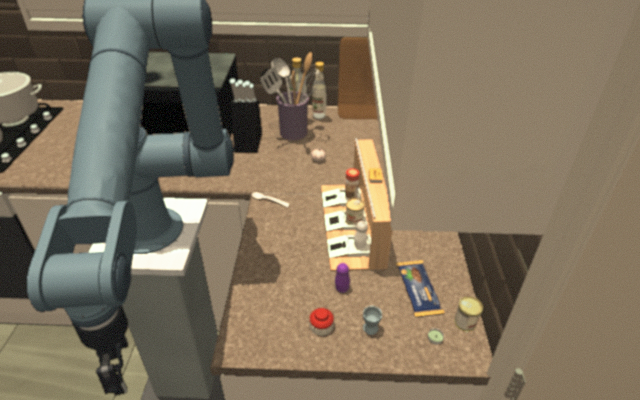

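View pics/top0.png

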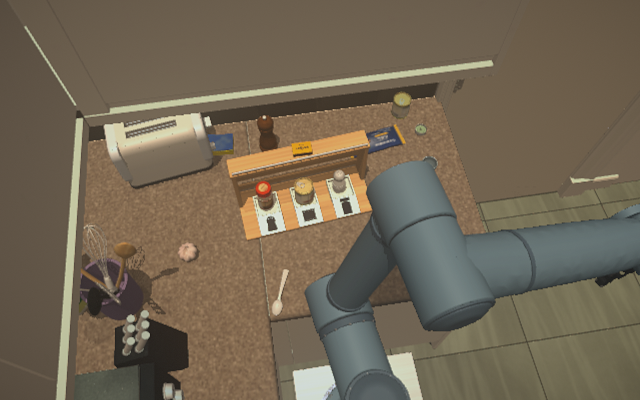

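Both views show the rack: left something with a red cap (top 263,190), middle something with a yellow lid (305,188), right a grey-domed item (339,182). A purple decoy stands right of the rack (side 342,277). I'll zoom in on the labels.

Run:
```python
import cv2,numpy as np
a=cv2.imread("pics/top0.png")[125:245,220:380]; b=cv2.imread("pics/side0.png")[130:280,310:400]
a=cv2.resize(a,None,fx=5,fy=5,interpolation=cv2.INTER_CUBIC); cv2.imwrite("pics/topz.png",a)
b=cv2.resize(b,None,fx=4,fy=4,interpolation=cv2.INTER_CUBIC); cv2.imwrite("pics/sidez.png",b)
```

```text
(no output)
```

View pics/topz.png

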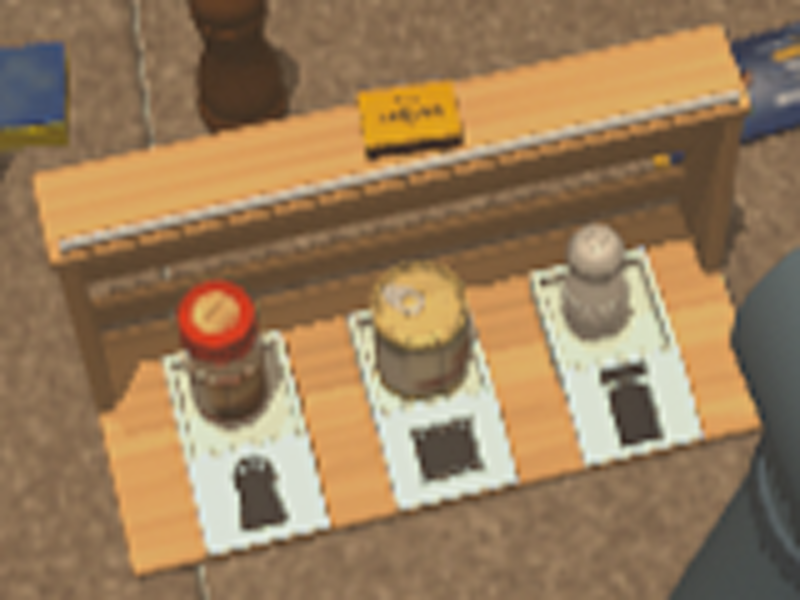

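View pics/sidez.png

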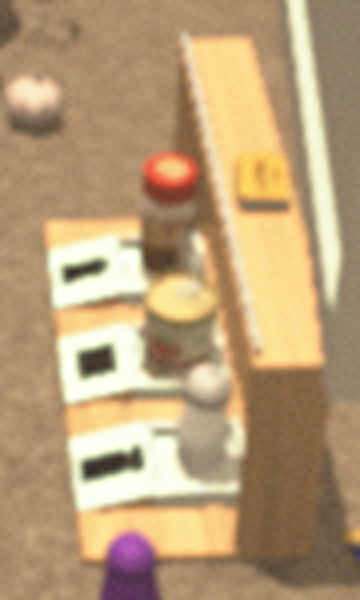

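Labels: the left tray pictures the shaker (jar with red cap stands in it), the middle one the tin, the right one the jar (shaker stands in it). Next: the rack pose and the object positions.

```bash
cat > h.py <<'E'
import cv2,numpy as np
from scipy.spatial.transform import Rotation
from scipy.ndimage import label, center_of_mass
def ray(c,p):
    d=c["R"].T@np.linalg.solve(c["intrinsics"],[p[0],p[1],1.]); return -c["R"].T@c["t"],d
def onplane(c,p,z):
    o,d=ray(c,p); return o+d*(z-o[2])/d[2]
def tri(c1,p1,c2,p2):
    A=0;b=0;r=[ray(c1,p1),ray(c2,p2)]
    for o,d in r:
        P=np.eye(3)-np.outer(d,d)/(d@d); A=A+P; b=b+P@o
    return np.linalg.solve(A,b)
E
python3 - <<'E'
from h import *
T=dict(np.load("top0.npz"));S=dict(np.load("side0.npz"))
zt=lambda u,v:(220+(u-2)/5,125+(v-2)/5); zs=lambda u,v:(310+(u-1.5)/4,130+(v-1.5)/4)
M=[(-92,200,10),(-92,-200,10)]+[(-91,y,11) for y in(152,78,37,-37,-78,-152)]
tp=[(137,572),(757,428),(210,552),(328,526),(402,510),(516,483),(586,466),(702,438)]
sp=[(47,220),(82,558),(50,255),(58,305),(62,350),(72,402),(70,440),(82,508)]
def fit(A,B):
    A=np.array(A)[:,:2];B=np.array(B)[:,:2];a=A-A.mean(0);b=B-B.mean(0)
    th=np.arctan2((a[:,0]*b[:,1]-a[:,1]*b[:,0]).sum(),(a*b).sum()); c,s=np.cos(th),np.sin(th);R=np.array([[c,-s],[s,c]])
    t=B.mean(0)-R@A.mean(0); return th,t,np.linalg.norm(A@R.T+t-B,axis=1).round(1)
Wt=[onplane(T,zt(*p),m[2]) for p,m in zip(tp,M)];Ws=[onplane(S,zs(*p),m[2]) for p,m in zip(sp,M)]
for W,m in((Wt,M),(Ws,M),(Wt+Ws,M+M)):
    th,t,e=fit(m,W);print(th,t,e)
np.savez("rack.npz",th=th,t=t)
R=np.array([[np.cos(th),-np.sin(th)],[np.sin(th),np.cos(th)]])
rk=lambda X:np.r_[R.T@(X[:2]-t),X[2]].round(1)
def red(c,box):
    h=cv2.cvtColor(c["image"],cv2.COLOR_RGB2HSV);m=((h[...,0]<6)|(h[...,0]>174))&(h[...,1]>170)&(h[...,2]>80)
    x0,y0,x1,y1=box;k=np.zeros_like(m);k[y0:y1,x0:x1]=m[y0:y1,x0:x1];ct=cv2.findNonZero(k.astype(np.uint8))
    (x,y),r=cv2.minEnclosingCircle(ct);print(x,y,r,len(ct));return x,y
a=red(T,(250,175,280,210));b=red(S,(335,160,370,190))
print("jar cap",rk(tri(T,a,S,b)), rk(onplane(T,a,110)),rk(onplane(S,b,110)))
a=zt(597,250);b=zs(207,383)
print("shaker dome",rk(tri(T,a,S,b)),rk(onplane(T,a,95)),rk(onplane(S,b,95)))
print("edge check: shelf top front corners",rk(onplane(T,zt(62,250),195)),rk(onplane(T,zt(740,97),195)))
print("spoon",[rk(onplane(T,p,5)) for p in((286,270),(277,311))], "purple",rk(onplane(S,(342,288),0)),"timer",rk(onplane(S,(321,330),0)),"garlic",rk(onplane(T,(188,252),25)))
E
```

```text
0.09490221227689231 [646.02410604  56.57014608] [ 6.8 13.9  2.9  0.3  3.6  0.9  1.6  0.6]
0.09905174404385189 [646.53452682  56.2947068 ] [ 0.5  3.8  3.2  4.6 10.7  3.5  2.   3.6]
0.09699750104502632 [646.27933056  56.43430937] [ 6.5 14.2  2.6  0.7  3.3  1.4  1.4  0.4  0.7  3.2  3.6  4.2 11.1  3.6
  1.5  3.5]
263.0 188.6666717529297 7.601264476776123 86
352.3636474609375 173.0 5.724496364593506 29
jar cap [  1.6 116.6 116.9] [  4.6 116.2 110. ] [  3.9 126.8 110. ]
shaker dome [   3.4 -109.7   94.7] [   3.4 -109.6   95. ] [   3.1 -110.1   95. ]
edge check: shelf top front corners [ 19.5 191.1 195. ] [  22.  -193.8  195. ]
spoon [array([-212.1,  104.5,    5. ]), array([-322.1,  155.2,    5. ])] purple [ -64.7 -259.1    0. ] timer [-131.6 -392.2    0. ] garlic [-96.1 364.5  25. ]
```

```bash
cat >> h.py <<'E'
from cell import arm
k=np.load("rack.npz"); th=float(k["th"]); t0=k["t"]
Rz=Rotation.from_euler("z",th).as_matrix(); TILT=np.radians(35)
zt=np.array([np.sin(TILT),0,-np.cos(TILT)])
def att(sgn=1):
    y=np.array([0,sgn,0.]); return Rz@np.column_stack([np.cross(y,zt),y,zt])
SG=-1
def pose(x,y,z,back=0):   # grasp point in rack frame; back: retreat along the tool
    return Rz@(np.array([x,y,z])+(19-back)*zt)+[*t0,0], att(SG)
def L(x,y,z,back=0,speed=150,threshold=None):
    p,a=pose(x,y,z,back); return arm.movel(p,a,speed=speed,threshold=threshold)
def st(msg=""):
    o=arm.observe(); g=Rz.T@(o["eef_pos"]-[*t0,0])-19*zt
    print(msg,"t",round(o["t"],1),"gp",g.round(1),"gap",round(o["finger_gap"],1),"gf",round(float(np.max(o["gripper_force"])),1),"F",np.round(o["wrist_force"],1)); return g
E
python3 - <<'E'
import h;from h import *
for s in(1,-1):
    h.SG=s
    for n,q in dict(pre=(2,116,83,130),g=(5,116,83),up=(2,116,113),out=(-110,116,200),tmp=(-190,0,68),tmpup=(-190,0,68,130),tmpb=(-165,0,68),spre=(3,-111,65,130),sg=(6,-111,65),so=(-110,-111,200)).items():
        j=arm.ik(*pose(*q)); print(s,n,None if j is None else np.round(j,2))
E
```

```text
1 pre [ 0.09 -0.1   2.12  0.01  0.51 -1.58]
1 g [ 0.09  0.27  1.97  0.01  0.3  -1.59]
1 up [ 0.09  0.21  1.97  0.01  0.35 -1.58]
1 out [ 0.09 -0.22  2.2   0.01  0.54 -1.58]
1 tmp [-0.28 -0.19  2.48  0.67  0.34 -2.53]
1 tmpup None
1 tmpb [-0.25 -0.11  2.42  0.67  0.32 -2.5 ]
1 spre [-0.41 -0.06  2.13  0.52  0.59 -2.45]
1 sg [-0.34  0.31  1.96  0.69  0.39 -2.58]
1 so [-0.46 -0.21  2.2   0.5   0.68 -2.44]
-1 pre [ 0.09 -0.1   2.12  0.01  0.51  1.56]
-1 g [0.09 0.27 1.97 0.01 0.3  1.56]
-1 up [0.09 0.21 1.97 0.01 0.35 1.56]
-1 out [ 0.09 -0.22  2.2   0.01  0.54  1.56]
-1 tmp [-0.28 -0.19  2.48  0.67  0.34  0.62]
-1 tmpup None
-1 tmpb [-0.25 -0.11  2.42  0.67  0.32  0.64]
-1 spre [-0.41 -0.06  2.13  0.52  0.59  0.7 ]
-1 sg [-0.34  0.31  1.96  0.69  0.39  0.56]
-1 so [-0.46 -0.21  2.2   0.5   0.68  0.7 ]
```

Run:
```python
import h;from h import *
arm.movep(*pose(-110,116,230)); st("wp")
L(5,116,83,120,speed=250); L(5,116,83,speed=120); st("in")
c=arm.camera("top");cv2.imwrite("pics/a.png",np.vstack([cv2.resize(c["image"][110:250,200:400,::-1],None,fx=3,fy=2.1),cv2.resize(arm.camera("side")["image"][100:240,280:480,::-1],None,fx=3,fy=2.1)])); st()
```

```text
wp t 3.1 gp [-109.7  115.5  230.2] gap 85.5 gf 0.0 F [-0.4  0.7  0.4]
in t 4.6 gp [  5.2 116.1  83.9] gap 85.4 gf 0.0 F [ 0.3 -0.8 -0.3]
 t 4.7 gp [  5.2 116.1  83.9] gap 85.7 gf 0.0 F [-0.6  0.4 -0.1]
```

View pics/a.png

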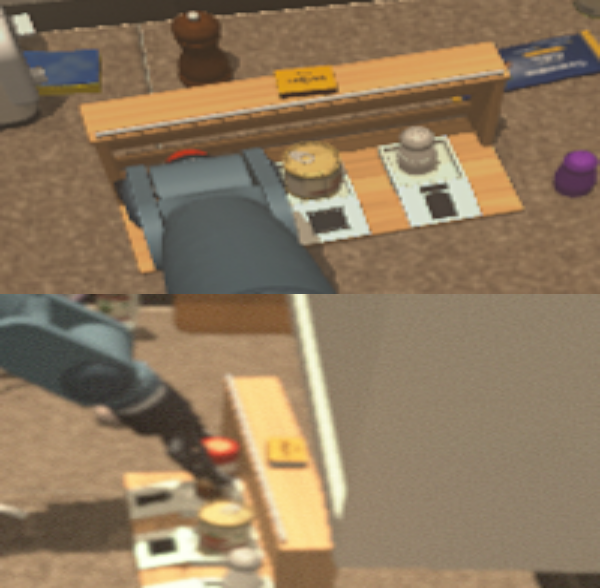

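The fingers straddle the jar body below its red cap (side crop around 215,480), with nothing touched. I'll grip it, lift it and move it to the temporary spot.

Run:
```python
import h;from h import *
arm.close(40); st("closed")
L(5,116,113,speed=80); st("lift")
L(-110,116,113,speed=150); 
L(-165,0,113,speed=150); st("over temp")
r=L(-165,0,66,speed=50,threshold=5); st(f"down {r}")
cv2.imwrite("pics/b.png",np.vstack([cv2.resize(arm.camera("top")["image"][110:250,200:400,::-1],None,fx=3,fy=2.1),cv2.resize(arm.camera("side")["image"][100:240,240:440,::-1],None,fx=3,fy=2.1)]))
```

```text
closed t 5.2 gp [  5.3 116.   83.4] gap 43.3 gf 40.5 F [-1.6 -0.9  2.9]
lift t 5.7 gp [  5.2 116.  113.7] gap 43.2 gf 40.6 F [-0.5  0.5 -1.2]
over temp t 7.6 gp [-1.646e+02  1.000e-01  1.132e+02] gap 43.5 gf 40.6 F [-0.1  0.9 -1.1]
down True t 8.5 gp [-165.3    0.2   68.2] gap 43.3 gf 40.3 F [-1.8 -1.9  5.3]
```

View pics/b.png

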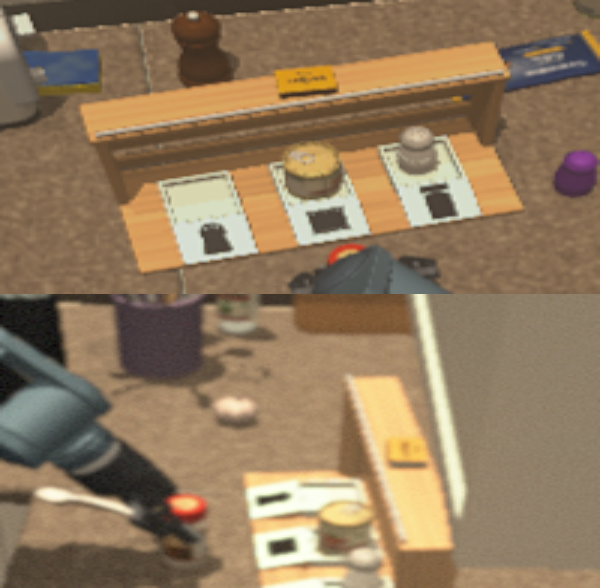

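The jar stands at the temporary spot, upright (red cap at side crop 187,505), and the left tray is empty. I'll release it and fetch the shaker.

Run:
```python
import h;from h import *
arm.open_gripper(); st("open")
L(-165,0,200,speed=150)
L(5,-112,65,120,speed=200); L(5,-112,65,speed=120); st("in")
arm.close(40); st("closed")
L(5,-112,95,speed=80); st("lift")
cv2.imwrite("pics/c.png",np.vstack([cv2.resize(arm.camera("top")["image"][110:250,200:400,::-1],None,fx=3,fy=2.1),cv2.resize(arm.camera("side")["image"][140:280,240:440,::-1],None,fx=3,fy=2.1)]))
```

```text
open t 9.1 gp [-166.3    0.6   67.7] gap 85.4 gf 0.0 F [ 0.5 -0.7 -0.9]
in t 12.2 gp [   5.2 -112.1   65.7] gap 85.7 gf 0.0 F [ 0.4  0.7 -0.2]
closed t 12.7 gp [   5.4 -112.1   65.7] gap 38.3 gf 39.9 F [-1.1  1.8  3.1]
lift t 13.2 gp [   4.7 -111.9   94.6] gap 38.6 gf 39.6 F [-0.2  0.6 -0.5]
```

View pics/c.png

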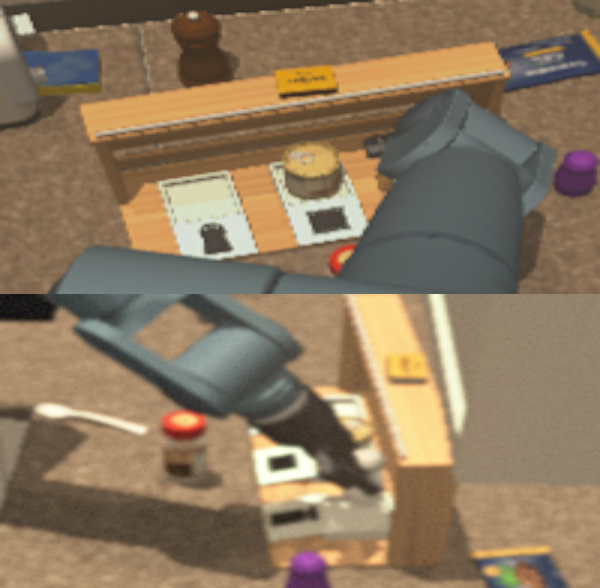

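The jar stands upright on its own (side crop 185,450) and the shaker is lifted. I'll carry it above the jar to the left tray.

Run:
```python
import h;from h import *
L(-90,-112,95,speed=150); L(-100,-112,200,speed=150); L(-100,115,200,speed=180); L(-90,115,97,speed=150); st("front")
L(2,115,97,speed=100); r=L(2,115,62,speed=40,threshold=5); st(f"down {r}")
cv2.imwrite("pics/d.png",np.vstack([cv2.resize(arm.camera("top")["image"][110:250,200:400,::-1],None,fx=3,fy=2.1),cv2.resize(arm.camera("side")["image"][100:240,240:440,::-1],None,fx=3,fy=2.1)]))
```

```text
front t 17.2 gp [-89.3 114.8  97.9] gap 38.4 gf 39.6 F [0.3 0.3 0.1]
down True t 19.0 gp [  2.1 115.   65.8] gap 38.4 gf 40.2 F [-1.4 -0.   5.4]
```

View pics/d.png

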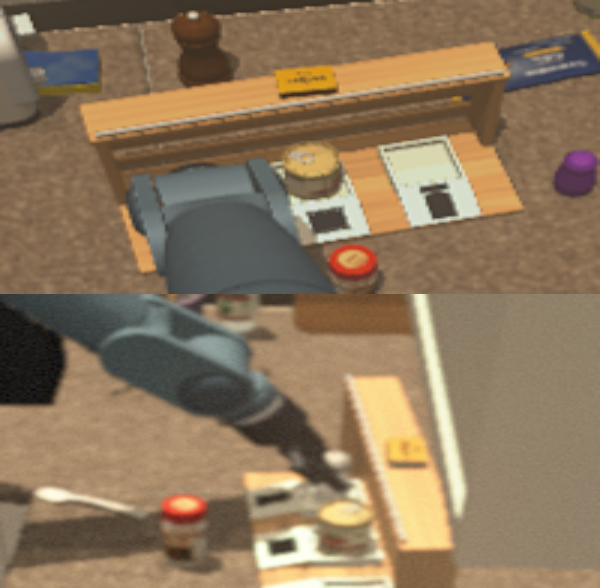

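The shaker has touched down at the pick-up height (65.8) in the left tray, and the jar is still upright (side crop 185,525). I'll release the shaker, then fetch and place the jar.

Run:
```python
import h;from h import *
arm.open_gripper()
L(2,115,66,120,speed=120); L(-165,0,200,speed=200); L(-165,0,68,speed=120); st("at jar")
arm.close(40); st("closed")
L(-165,0,113,speed=80); L(-100,-115,116,speed=150); L(2,-115,116,speed=120); st("over")
r=L(2,-115,80,speed=40,threshold=5); st(f"down {r}")
arm.open_gripper(); L(2,-115,83,120,speed=120); L(-110,-115,260,speed=200);arm.movep(*pose(-170,-300,260)); st("end")
T=arm.camera("top");S=arm.camera("side")
np.savez("topE.npz",**T);np.savez("sideE.npz",**S)
cv2.imwrite("pics/e.png",np.vstack([cv2.resize(T["image"][110:250,200:400,::-1],None,fx=3,fy=2.1),cv2.resize(S["image"][130:270,240:440,::-1],None,fx=3,fy=2.1)]))
```

```text
at jar t 22.9 gp [-164.7    0.    68.3] gap 85.3 gf 0.0 F [-0.  -0.2  0.6]
closed t 23.4 gp [-164.5   -0.2   68.6] gap 43.6 gf 40.4 F [-3.1  0.   4.3]
over t 26.2 gp [   1.4 -114.7  115.6] gap 43.5 gf 40.7 F [-0.8 -0.8 -0.5]
down True t 26.9 gp [   1.7 -114.8   83.6] gap 43.4 gf 41.2 F [-2.   0.1  5.4]
end t 29.9 gp [-169.9 -299.   258.6] gap 85.1 gf 0.0 F [-0.7  0.1 -0.3]
```

View pics/e.png

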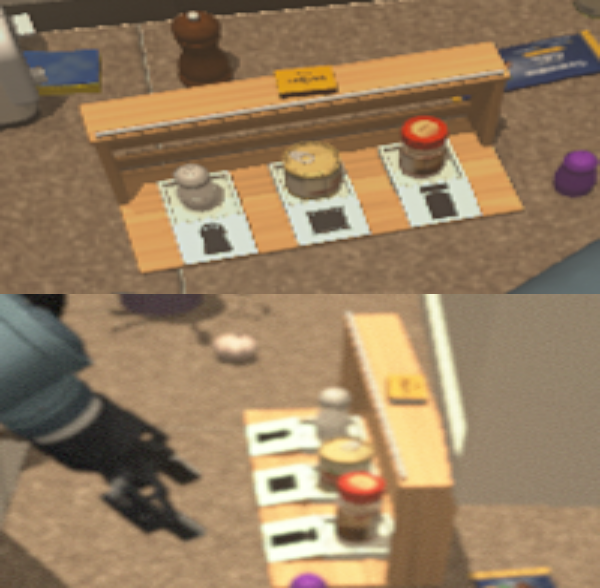

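Both stand upright in their pockets: shaker on the left (top crop 195,188), jar on the right (423,147). The tin and everything else in view look unmoved.

```bash
python3 -c "
from cell import arm
print(arm.close_job())"
```

```text
the job is handed in; nothing more can be done
None
```

I swapped the salt shaker and the spice jar into the trays that picture them and handed the job in at about 30 s of robot time; the last pictures show both upright in their pockets and released, but no verdict came back.

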